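Gauge the sample chamber's port and hold the gauge level for reading

TASK

Lift the collared gauge rod off its rest by the handle, slide it gently into the leaning guide tube of the sample chamber until its collar is fully home against the tube's mouth, then draw it right out again. Finish still holding it in the gripper: level and still, with its tip above the middle of the round reading plate, about 15 cm above the bench, touching nothing else, and do not let go or put it down. Leave everything else on the bench where it stands.

Things in the scene. Friction and masses are not known exactly. Their poses are not given: they have to be found in the camera images.
- grip (a point): Centre of the gauge's handle, where it is best gripped. x runs along the gauge towards the tip, y across the handle's 16 mm width, z across its 20 mm height. At the start the gauge lies in its rest sloping 35 degrees tip-down, this point 105 mm above the bench, the tip pointing away from the robot (heading within 0.3 rad of world x).
- collar (a point): Centre of the collar's front face (the face towards the tip), on the gauge's axis 48 mm from the handle's centre; x towards the tip.
- tip (a point): Point of the gauge rod, on its axis 138 mm from the handle's centre and 90 mm from the collar's front face; x towards the tip.
- gauge: The gauge rod, one loose straight piece, 90 to 200 g: black handle 80 x 16 x 20 mm, then a round steel collar 26 mm across and 8 mm thick, then a bare round steel rod 10 mm thick and 90 mm long, tapered over its last 10 mm. Origin and axes are those of point grip (handle's centre).
- rest: Dark fixed rest, base 130 x 60 x 10 mm, with two forks on pillars: one under the rod just ahead of the collar, one under the handle's last 10 mm. Open above, so the gauge lifts straight up; nothing stands beside the handle's middle. Origin on the bench below the collar's front face; x is the way the tip points.
- chamber: Grey sample chamber 120 x 100 mm, 88 mm high, on a dark base plate, fixed; its steel guide tube leans up out of its front towards the robot. Origin on the bench below the centre of the tube's mouth; x level, from mouth to chamber (within 0.3 rad of world x). The plate spans 15 to 250 mm and the chamber 105 to 225 mm ahead of the origin.
- mouth (a point): Centre of the guide tube's mouth, 88 mm above the bench. x points along the tube's axis INTO the tube, 35 degrees below level; y is level. Tube 32 mm across outside; bore 14 mm, straight, 98 mm deep: the collar stops before the tip meets anything; rubbing in the bore can give some newtons before that.
- plate: Round reading plate fixed to the bench: dark foot 100 mm across with a white disc 80 mm across, top 30 mm above the bench. Origin on the bench at its centre.
- plate_mid (a point): Centre of the reading plate's top, 30 mm above the bench.
- lens_ring: Bystander, to be left alone: black lens ring, 50 mm across, 12 mm high. Origin at its underside.
- post: Bystander, to be left alone: plain steel post, 13 mm thick, 90 mm long, lying, with no collar. Origin at its middle, on the bench.
- mount: Bystander, to be left alone: black foot 30 x 50 x 12 mm with a steel stub up to 47 mm high. Origin at its underside.
- mouse: Bystander, to be left alone: black computer mouse, 100 x 60 x 32 mm. Origin at its underside.
- driver: Bystander, to be left alone: screwdriver, 160 mm long, lying. Origin at its middle, on the bench.
- slide_tray: Bystander, to be left alone: white divided tray, 120 x 90 x 35 mm. Origin at its underside.
- bottle: Bystander, to be left alone: clear bottle with a cap, 60 mm across, 170 mm high. Origin at its underside.
Mind the look-alikes: they are no part of the job. Of the things shaped like the gauge, the black one is meant.

How it is judged:
On the way, in this order (a step that is already met when the one before it is completed fails the run):
1. the rod is in the guide tube with the collar home on the mouth (x of collar in the frame of mouth above -0.003 m and distance between collar and mouth below 0.006 m and angle between the x axis of grip and the x axis of mouth, either way round below 0.08 rad), for 0.2 s.
2. the rod is drawn right out of the tube (x of tip in the frame of mouth below -0.01 m), for 0.1 s.
At the end, for the whole second after the job is handed in: The gauge is gripped between the fingers and nothing else touches it; its axis is level within 0.12 rad (7 degrees), its tip within 30 mm, seen from above, of the middle of the reading plate and 100 to 200 mm above the bench, and it is at rest (horizontal distance between tip and plate_mid below 0.03 m and height (world z) of tip between 0.1 and 0.2 m and angle between grip's own x axis and vertical between 1.4508 and 1.6908 rad and linear speed of gauge below 0.02 m/s and angular speed of gauge below 0.15 rad/s and contact force between the fingers and gauge above 1 N and contact force between gauge and rest below 0.05 N and contact force between gauge and chamber below 0.05 N and contact force between gauge and plate below 0.05 N and contact force between gauge and lens_ring below 0.05 N and contact force between gauge and post below 0.05 N and contact force between gauge and mount below 0.05 N and contact force between gauge and mouse below 0.05 N and contact force between gauge and driver below 0.05 N and contact force between gauge and slide_tray below 0.05 N and contact force between gauge and bottle below 0.05 N); the arm keeps its last pose, push and grip.
It fails at once if the gauge is forced against the chamber or its tube (over 60 N, all contacts added up) (contact force between gauge and chamber above 60 N).
It fails at once if a bystander is disturbed (moved by more than 20 mm) (distance of any of lens_ring, post, mount, mouse, driver, slide_tray, bottle from where it was at the start of the episode above 0.02 m).
It also fails if it takes over 58 s, if anything falls off the work surface, if the arm or the gripper's body presses on something with over 40 N, if the wrist force passes 120 N, or if a joint passes its speed limit or range.

ROBOT

A 6-joint arm with a two-finger parallel gripper is mounted at the origin on the work surface. World frame = base frame: x ahead of the robot, y to its left, z up, the work surface at z = 0. Lengths are in m, angles in rad, forces in N, time in s.
With the tool pointing down it reaches from about 0.4 to 0.825 m from the base axis. Payload 7 kg.
Tool frame: the origin (TCP) lies at the very end of the fingers, on their centre line; the grasp point (between the pads) lies 19 mm behind it; z points along the fingers, y is the direction in which the jaws open and shut (so a half turn about z gives the same grasp; the last joint's range is limited). The gripper opens to 88 mm and grips with 3 to 60 N. Pads are 19 mm wide; open, the fingers measure 130 mm over their backs; the gripper's body (78 mm by 193 mm) begins 47 mm behind the grasp point.
Start: joints at [-0.88, 0.359, 0.012, 0, -1.224, -0.288], TCP at [0.265, -0.621, 0.227] pointing down, gripper open.
Joint ranges: [-3.07, 3.07], [-1.43, 2.12], [-1.02, 1.25], [-3.03, 1.67], [-3.05, -0], [-3.03, 3.03]. Speed limits (rad/s): [2.39, 2.39, 3.01, 3.14, 3.14, 3.14].

INTERFACE

Orientations are given as [roll, pitch, yaw] about the fixed x, y, z axes, in that order (R = Rz(yaw) Ry(pitch) Rx(roll)).
In Python, from station import arm gives the robot as it stands.
- The arm moves only by the shell command python3 -m inch 'ROWS' [FORCE]. ROWS is text: rows parted by semicolons, each of 7 numbers parted by spaces: the closure, from 0 (fully open) to 1 (shut), then the shift along the tool's x, y, z each as a share of 300 mm, from -1 to 1, then the turn, a rotation vector about the tool's x, y, z each as a share of 60 degrees, from -1 to 1. In form: grip tx ty tz rx ry rz; .... A call has 1 to 12 rows; each row is the pose to reach, as a shift and turn from the pose commanded when the call began, along the tool's axes at that moment; what a row does not reach only later rows make up. A row lasts 1/10 s, in which the tool goes at most 50 mm and 8.59 degrees, less where a joint would pass 70% of its speed; a pose out of reach is approached as far as the arm can. A call with a number of a shift or a turn outside -1 to 1 is refused whole. A call with a gripper value outside its range is refused whole. The fingers move at their own pace and stop on an object; FORCE is the grip in N (left out, the last holds). Time passes only in rows, so rows that repeat a pose let the fingers close. It gives the time, the measured TCP pose, the force and the opening at its end, in the units of the state.
- arm.get_state(): the state, without advancing time (a new reading comes with each control period).
- arm.grab_frame(name): name is "scene" or "side" or "wrist"; returns a dict with "img" (400x640x3 uint8, red, green, blue), "range_z" (400x640 float32, m along the optical axis (not along the pixel's ray), 0 where there is no reading), "fx", "fy", "cx", "cy" (pixels), "extrinsics" (4x4, takes a point from world to camera coordinates); the wrist camera has in their place "tool_from_camera" (4x4, takes a point from camera to tool coordinates, whose origin is the TCP and whose axes are the flange's). Camera axes: x right, y up, looking along -z (the intrinsics and any distortion apply to the point x, -y, -z); pixel columns grow to the right and rows downward; lengths in m; the calibration is good to about 2 mm. A picture is of the moment at which its call begins: read the wrist's pose just before it.
- arm.job_done(): hands the job in, once; it reports no verdict.
The state is a dict: "t": time; "q": joint angles; "qd": joint speeds; "joint_efforts": joint torques, N m; "eef_pos": TCP position; "ee_rot": TCP orientation; "force": force on the tool from outside, world axes, zero at the start; "moment": the same for the moment, N m; "width": finger opening in m.
Only numpy, scipy, OpenCV 4.12 (cv2) and the standard library are available. Lean on these libraries where they do the work, as an engineer would, in place of code of your own. Each camera call takes 0.05 s, during which the arm holds its last target.

## Working session

There is one attempt and no reset: what is moved stays moved. The work goes in short steps, Python scripts to look and compute and a shell command to move; the robot and the scene stay as the last step left them, time stands still between calls to the robot, and variables do not carry over. Pictures are saved under pics/ and viewed, and the job is handed in when it is done.

```bash
ls; mkdir -p pics
cat > h.py <<'E'
import numpy as np, cv2
from station import arm
from scipy.spatial.transform import Rotation as R
def snap(n,fn):
    s=arm.get_state(); f=arm.grab_frame(n); f['state']=s
    cv2.imwrite('pics/'+fn+'.png',f['img'][:,:,::-1]); np.savez('/tmp/'+fn+'.npz',**{k:v for k,v in f.items() if k!='state'},pos=s['eef_pos'],rot=s['ee_rot']); return f
def load(fn): return dict(np.load('/tmp/'+fn+'.npz'))
def T(f):
    # camera->world
    if 'extrinsics' in f: return np.linalg.inv(f['extrinsics'])
    M=np.eye(4); M[:3,:3]=R.from_euler('xyz',f['rot']).as_matrix(); M[:3,3]=f['pos']
    return M@f['tool_from_camera']
def ray(f,u,v):
    M=T(f); d=np.array([(u-f['cx'])/f['fx'],-(v-f['cy'])/f['fy'],-1.]); return M[:3,3],M[:3,:3]@d
def onz(f,u,v,z):
    o,d=ray(f,u,v); return o+d*(z-o[2])/d[2]
def cloud(f):
    h,w=f['range_z'].shape; u,v=np.meshgrid(np.arange(w),np.arange(h)); z=f['range_z']
    P=np.stack([(u-f['cx'])/f['fx']*z,-(v-f['cy'])/f['fy']*z,-z],-1); M=T(f)
    W=P@M[:3,:3].T+M[:3,3]; W[z==0]=np.nan; return W
E
python3 - <<'E'
from h import *
for n in ['scene','side','wrist']:
    f=snap(n,n+'0'); print(n,{k:(v if np.ndim(v)<2 else '') for k,v in f.items() if k not in('img','range_z','state')}, (f['range_z']>0).mean())
    print(np.round(T(load(n+'0')),3))
print(arm.get_state())
E
```

```text
pics
scene {'fx': 387.88533710708, 'fy': 387.88533710708, 'cx': 327.0859087459741, 'cy': 199.5120182005628, 'extrinsics': ''} 0.9960625
[[-0.122 -0.794  0.596  1.279]
 [ 0.992 -0.106  0.062  0.083]
 [ 0.014  0.599  0.801  1.078]
 [ 0.     0.     0.     1.   ]]
side {'fx': 371.77853092148655, 'fy': 371.77853092148655, 'cx': 322.5225704997147, 'cy': 199.65639193309286, 'extrinsics': ''} 0.99595703125
[[ 0.999  0.032 -0.028  0.516]
 [-0.043  0.744 -0.667 -0.755]
 [-0.001  0.667  0.745  0.951]
 [ 0.     0.     0.     1.   ]]
wrist {'fx': 324.08879170348257, 'fy': 324.08879170348257, 'cx': 316.2360402682062, 'cy': 199.85708986292533, 'tool_from_camera': ''} 0.99586328125
[[-0.392 -0.885 -0.252  0.196]
 [ 0.92  -0.376 -0.11  -0.65 ]
 [ 0.002 -0.275  0.962  0.384]
 [ 0.     0.     0.     1.   ]]
{'t': 0.15, 'q': array([-8.79911748e-01,  3.59199657e-01,  1.12688818e-02, -2.32857765e-04,
       -1.22412335e+00, -2.88115737e-01]), 'qd': array([ 1.10772006e-03, -2.99668712e-03,  2.61612508e-03,  1.82753980e-03,
       -4.48544055e-04, -2.94082520e-05]), 'joint_efforts': array([-1.31792462e-03, -5.83277428e+01,  2.93288541e+01,  7.00118825e+00,
        8.75096710e-03, -9.20447155e-05]), 'eef_pos': array([ 0.26440531, -0.62064955,  0.22585634]), 'ee_rot': array([ 3.14032449e+00, -1.47519952e-04, -2.73890297e+00]), 'force': array([1.07685962, 0.14865269, 0.62560037]), 'moment': array([ 0.01104002, -0.03839685,  0.0475441 ]), 'width': 0.08753950903119552}
```

View pics/scene0.png

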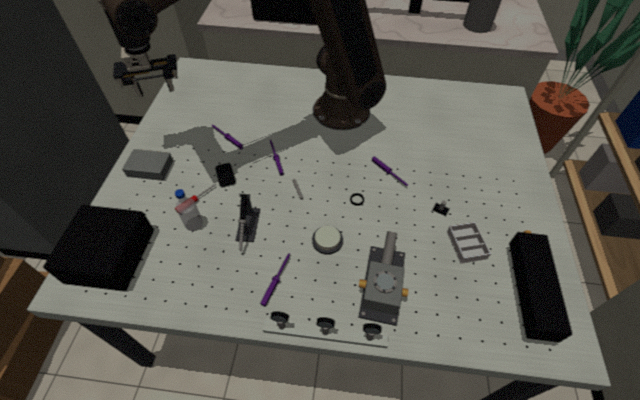

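View pics/side0.png

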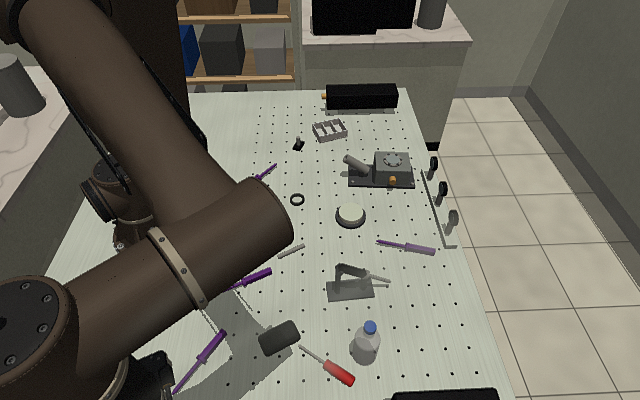

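The scene view shows the black gauge in its rest at (246,218), the chamber with tube mouth at (391,237) and the plate at (327,238). Candidates for the gauge are the steel post (297,188), the purple screwdrivers (228,137), (277,158), (390,171) and (277,278), the red screwdriver (195,203) and the mount (441,208). The black sloping piece on the rest fits the description. I'll check it in a close crop.

Run:
```python
from h import *
a=load('scene0')['img'][175:345,215:430,::-1]; b=load('side0')['img'][145:310,310:430,::-1]
a=cv2.resize(a,None,fx=2.4,fy=2.4,interpolation=cv2.INTER_CUBIC); b=cv2.resize(b,None,fx=2.4,fy=2.4,interpolation=cv2.INTER_CUBIC)
h=max(a.shape[0],b.shape[0]); o=np.zeros((h,a.shape[1]+b.shape[1],3),np.uint8); o[:a.shape[0],:a.shape[1]]=a;o[:b.shape[0],a.shape[1]:]=b
cv2.imwrite('pics/crop0.png',np.clip(o*1.3,0,255).astype(np.uint8)); print(o.shape)
W=cloud(load('scene0'))
for n,(u,v) in dict(plate=(327,235),mouth=(391,236),gz=(246,205),tip=(242,249),cham=(383,283)).items(): print(n,W[v,u].round(4))
```

```text
(408, 804, 3)
plate [0.6378 0.0189 0.0295]
mouth [0.6541 0.2119 0.0914]
gz [ 0.6086 -0.2381  0.104 ]
tip [ 0.7219 -0.2337  0.0296]
cham [0.8078 0.1938 0.0906]
```

View pics/crop0.png

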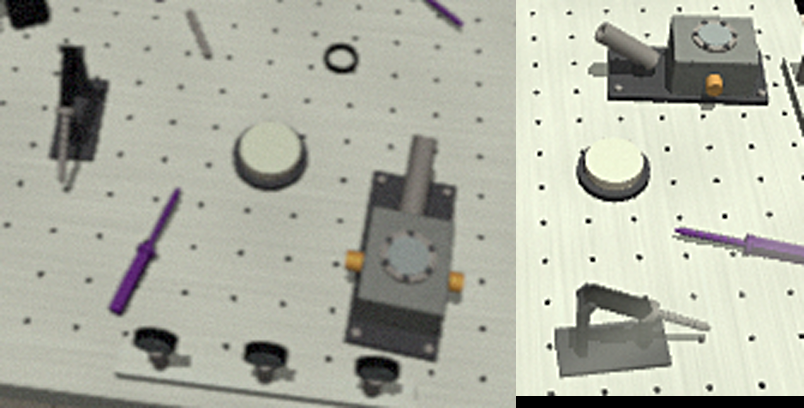

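The crop confirms it: the sloping black handle with a steel rod on the dark rest is the gauge. I'm moving the wrist camera over it next.

```bash
cat >> h.py <<'E'
def rows(pos,Rm,cmd=None):
    """shares to get from current (or cmd=(pos,rpy)) pose to pos,Rm"""
    s=arm.get_state(); p0=s['eef_pos'] if cmd is None else np.array(cmd[0]); R0=R.from_euler('xyz',s['ee_rot'] if cmd is None else cmd[1])
    t=R0.inv().apply(np.array(pos)-p0)/.3; r=(R0.inv()*R.from_matrix(Rm)).as_rotvec()/np.deg2rad(60)
    print('rows',np.round(t,4),np.round(r,4),'mm',np.linalg.norm(t)*300,'deg',np.linalg.norm(r)*60)
def tool(head,lean):
    """tool with x pointing opposite heading, fingers leaned back toward robot by lean"""
    return (R.from_euler('z',head+np.pi)*R.from_euler('x',np.pi)*R.from_euler('y',-lean)).as_matrix()
E
python3 - <<'E'
from h import *
rows([0.53,-0.24,0.32],tool(0,0)); print(tool(0,.3)[:,2])
print(arm.get_state()['ee_rot'])
E
```

```text
rows [-1.3117  0.8208 -0.313 ] [ 0.0012 -0.0004  0.3845] mm 473.6007262848176 deg 23.072528066641215
[ 2.95520207e-01  8.08041898e-17 -9.55336489e-01]
[ 3.14032449e+00 -1.47519952e-04 -2.73890297e+00]
```

```bash
sed -i "s/R.from_euler('y',-lean)/R.from_euler('y',lean)/" h.py
python3 -m inch '0 0 0 -0.2 0 0 0; 0 -0.1 0.1 -0.31 0 0 0.1; 0 -1 0.65 -0.31 0 0 0.384; 0 -1 0.65 -0.31 0 0 0.384; 0 -1 0.65 -0.31 0 0 0.384; 0 -1 0.65 -0.31 0 0 0.384; 0 -1 0.65 -0.31 0 0 0.384; 0 -1 0.65 -0.31 0 0 0.384; 0 -1 0.65 -0.31 0 0 0.384; 0 -1 0.65 -0.31 0 0 0.384; 0 -1 0.65 -0.31 0 0 0.384'
python3 - <<'E'
from h import *
rows([0.53,-0.24,0.32],tool(0,0))
E
```

```text
t: 1.25
eef_pos: [0.4644, -0.3233, 0.3194]
ee_rot: [3.141, -0.0, -3.139]
force: [0.1, -1.0, 0.4]
width: 0.0873
rows [-0.2193  0.2772 -0.002 ] [ 0.0001 -0.0003  0.0024] mm 106.04149224087762 deg 0.14507866382463513
```

```bash
python3 -m inch '0 -0.22 0.28 0 0 0 0; 0 -0.22 0.28 0 0 0 0; 0 -0.22 0.28 0 0 0 0; 0 -0.22 0.28 0 0 0 0; 0 -0.22 0.28 0 0 0 0'
python3 - <<'E'
from h import *
f=snap('wrist','w1')
W=cloud(load('w1'))
np.save('/tmp/W1.npy',W)
E
```

```text
t: 1.75
eef_pos: [0.5294, -0.241, 0.3194]
ee_rot: [-3.141, -0.001, 3.141]
force: [-0.2, -0.2, 0.1]
width: 0.0877
```

View pics/w1.png

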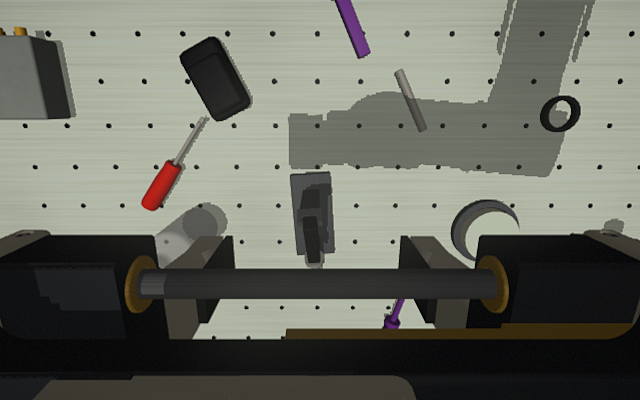

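The wrist view shows the rest and gauge at (312,215), with the bottle at (190,230) close to the left finger. The gripper hides the rod, so I'll move forward for a clear view.

```bash
python3 -m inch '0 -0.45 0 -0.1 0 0 0; 0 -0.45 0 -0.1 0 0 0; 0 -0.45 0 -0.1 0 0 0; 0 -0.45 0 -0.1 0 0 0; 0 -0.45 0 -0.1 0 0 0; 0 -0.45 0 -0.1 0 0 0'
python3 - <<'E'
from h import *
f=snap('wrist','w2')
W=cloud(load('w2'))
np.save('/tmp/W2.npy',W)
E
```

```text
t: 2.4
eef_pos: [0.6639, -0.241, 0.3496]
ee_rot: [-3.142, -0.0, 3.141]
force: [0.3, -0.7, -0.0]
width: 0.0876
```

View pics/w2.png

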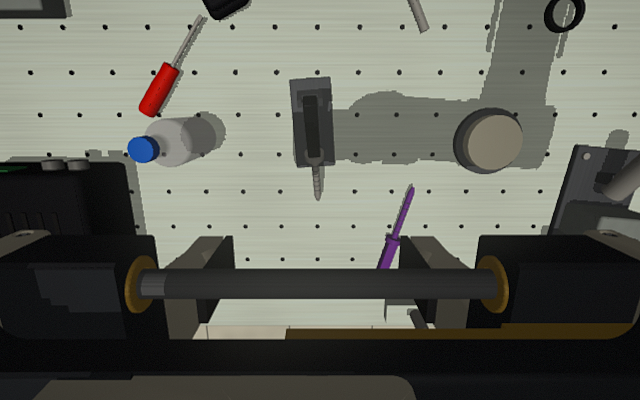

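The whole gauge is visible: handle (311,125), collar near (314,160) and tip (318,198). The plate is at (490,140) and the bottle at (170,142). Now the measurements.

Run:
```python
from h import *
f=load('w2'); W=cloud(f); im=f['img']
c=cv2.resize(im[70:210,270:360,::-1],None,fx=5,fy=4.2,interpolation=cv2.INTER_CUBIC); c=np.clip(c*1.6,0,255).astype(np.uint8); cv2.imwrite('pics/c2.png',c)
# points in gauge region above 40mm
m=np.zeros(im.shape[:2],bool); m[80:205,290:335]=True
P=W[m]; C=im[m]; ok=(P[:,2]>.03); P=P[ok]; C=C[ok]
for zlo in np.arange(.03,.15,.01):
    s=(P[:,2]>=zlo)&(P[:,2]<zlo+.01)
    if s.sum(): print('z%.2f'%zlo,s.sum(),'x',P[s,0].min().round(3),P[s,0].max().round(3),'y',P[s,1].min().round(4),P[s,1].max().round(4),'med',np.median(P[s],0).round(4))
# bottle
for n,(u0,u1,v0,v1) in dict(bot=(125,215,110,170),plate=(450,530,105,178)).items():
    Q=W[v0:v1,u0:u1].reshape(-1,3); Q=Q[Q[:,2]>.02]; print(n,np.nanmin(Q,0).round(4),np.nanmax(Q,0).round(4)); T0=Q[Q[:,2]>Q[:,2].max()-.01]; print(T0.mean(0).round(4),len(T0))
W=cloud(load('side0'))
```

```text
z0.03 36 x 0.643 0.724 y -0.2443 -0.2352 med [ 0.7162 -0.2383  0.0368]
z0.04 51 x 0.694 0.714 y -0.2457 -0.2354 med [ 0.7047 -0.2398  0.0453]
z0.05 59 x 0.681 0.701 y -0.2456 -0.237 med [ 0.6904 -0.2413  0.0552]
z0.06 65 x 0.642 0.685 y -0.2549 -0.2344 med [ 0.6757 -0.2413  0.0647]
z0.07 72 x 0.64 0.67 y -0.2558 -0.232 med [ 0.6626 -0.2426  0.0752]
z0.08 116 x 0.644 0.66 y -0.2558 -0.232 med [ 0.6525 -0.2439  0.0872]
z0.09 144 x 0.635 0.656 y -0.2526 -0.2361 med [ 0.6455 -0.2438  0.094 ]
z0.10 148 x 0.62 0.638 y -0.2535 -0.2375 med [ 0.6292 -0.2449  0.1049]
z0.11 307 x 0.569 0.624 y -0.2632 -0.2354 med [ 0.5813 -0.2472  0.1155]
z0.12 370 x 0.575 0.61 y -0.2628 -0.2343 med [ 0.5869 -0.247   0.1246]
z0.13 153 x 0.582 0.596 y -0.2557 -0.2401 med [ 0.588  -0.2479  0.1327]
bot [ 0.5929 -0.4944  0.0201] [ 0.6605 -0.3935  0.1716]
[ 0.6307 -0.4222  0.1689] 628
plate [ 0.6001 -0.0202  0.0201] [0.6786 0.0599 0.0335]
[0.6379 0.0186 0.0299] 2426
```

View pics/c2.png

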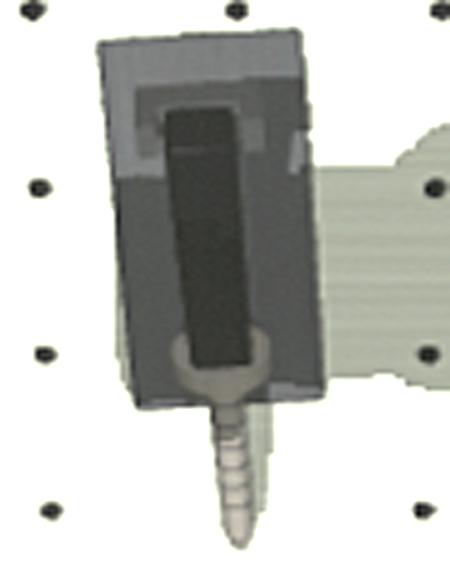

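Run:
```python
from h import *
h=.072; l=np.deg2rad(15); g=np.array([.6116,-.246,.105]); Rm=tool(h,l); print(Rm.round(3))
p=g+Rm[:,2]*.019; print(p); rows(p-Rm[:,2]*.08,Rm); rows(p,Rm)
```

```text
[[-0.963 -0.072 -0.258]
 [-0.069  0.997 -0.019]
 [ 0.259  0.    -0.966]]
[ 0.60669518 -0.24635376  0.08664741]
rows [ 0.1219 -0.0137  0.6205] [ 0.009   0.2502 -0.0688] mm 189.76064177677515 deg 15.579814468952112
rows [ 0.1908 -0.0187  0.8781] [ 0.009   0.2502 -0.0688] mm 269.63228015006064 deg 15.579814468952112
```

```bash
python3 -m inch '0 0.12 -0.014 0.3 0.009 0.25 -0.069; 0 0.122 -0.014 0.62 0.009 0.25 -0.069; 0 0.122 -0.014 0.62 0.009 0.25 -0.069; 0 0.122 -0.014 0.62 0.009 0.25 -0.069; 0 0.122 -0.014 0.62 0.009 0.25 -0.069; 0 0.122 -0.014 0.62 0.009 0.25 -0.069; 0 0.122 -0.014 0.62 0.009 0.25 -0.069'
python3 - <<'E'
from h import *
h=.072; l=np.deg2rad(15); g=np.array([.6116,-.246,.105]); Rm=tool(h,l)
p=g+Rm[:,2]*.019; rows(p,Rm)
snap('wrist','w3'); snap('side','s3')
f=load('w3'); M=np.linalg.inv(T(f))
for q in [g,g+.048*np.array([.817,.059,-.5736]),g+.138*np.array([.817,.059,-.5736])]:
    c=M[:3,:3]@q+M[:3,3]; print(f['cx']+f['fx']*c[0]/-c[2], f['cy']-f['fy']*c[1]/-c[2])
E
```

```text
t: 3.15
eef_pos: [0.6301, -0.2448, 0.1676]
ee_rot: [-3.14, -0.256, -3.069]
force: [0.8, 0.6, -0.4]
width: 0.0875
rows [0.0071 0.001  0.2808] [-0.002   0.0051  0.001 ] mm 84.26274257008744 deg 0.3340542637124162
316.7725841839867 211.35528561610136
316.6698988832377 257.86627307019523
316.5270858091398 322.5530105993128
```

View pics/w3.png

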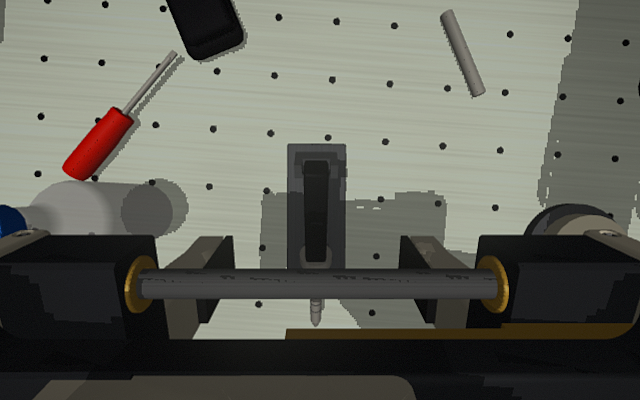

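View pics/s3.png

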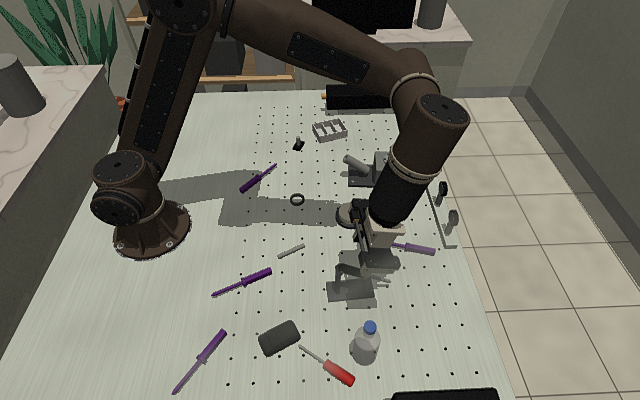

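The wrist view shows the handle squarely between the fingers (centre at column 317, as predicted). I'm descending and gripping.

```bash
python3 -m inch '0 0.007 0.001 0.14 -0.002 0.005 0.001; 0 0.007 0.001 0.24 -0.002 0.005 0.001; 0 0.007 0.001 0.28 -0.002 0.005 0.001; 0 0.007 0.001 0.28 -0.002 0.005 0.001; 0 0.007 0.001 0.28 -0.002 0.005 0.001' 40
python3 -m inch '1 0 0 0 0 0 0; 1 0 0 0 0 0 0; 1 0 0 0 0 0 0; 1 0 0 0 0 0 0; 1 0 0 0 0 0 0; 1 0 0 0 0 0 0; 1 0 0 0 0 0 0' 40
```

```text
t: 3.75
eef_pos: [0.6062, -0.2459, 0.0849]
ee_rot: [3.141, -0.265, -3.069]
force: [-0.1, 0.1, 0.3]
width: 0.0876
t: 4.45
eef_pos: [0.6047, -0.2455, 0.0829]
ee_rot: [3.14, -0.267, -3.069]
force: [-0.3, 0.0, 0.2]
width: 0.0372
```

```bash
python3 -m inch '1 0 0 0 0 0 0; 1 0 0 0 0 0 0; 1 0 0 0 0 0 0; 1 0 0 0 0 0 0; 1 0 0 0 0 0 0; 1 0 0 0 0 0 0; 1 0 0 0 0 0 0' 40
```

```text
t: 5.15
eef_pos: [0.6047, -0.2457, 0.083]
ee_rot: [3.14, -0.267, -3.069]
force: [0.2, -3.1, -0.7]
width: 0.0159
```

Gripped, with an opening of 15.9 mm. Next I lift straight up.

```bash
python3 - <<'E'
from h import *
s=arm.get_state(); rows(s['eef_pos']+[0,0,.15],R.from_euler('xyz',s['ee_rot']).as_matrix())
E
python3 -m inch '1 0.013 0 -0.048 0 0 0; 1 0.026 0 -0.097 0 0 0; 1 0.065 0 -0.24 0 0 0; 1 0.132 0 -0.482 0 0 0; 1 0.132 0 -0.482 0 0 0; 1 0.132 0 -0.482 0 0 0; 1 0.132 0 -0.482 0 0 0; 1 0.132 0 -0.482 0 0 0'
python3 - <<'E'
from h import *
for n in ['wrist','scene','side']: snap(n,n+'4')
print(arm.get_state())
E
```

```text
rows [ 0.132   0.0008 -0.4823] [-0.  0.  0.] mm 149.99999999999997 deg 3.2814761336536047e-15
t: 5.95
eef_pos: [0.6041, -0.2452, 0.232]
ee_rot: [3.139, -0.269, -3.069]
force: [-0.3, -0.4, -2.6]
width: 0.0158
{'t': 6.1, 'q': array([-0.06676612,  0.47696535,  0.16219018,  0.03446847, -1.52335272,
       -1.43816565]), 'qd': array([ 1.04800080e-04, -8.15643032e-04,  4.78822077e-03,  3.31972279e-03,
        3.39822760e-04, -5.16165365e-05]), 'joint_efforts': array([ 2.14341190e-02, -6.81333089e+01,  2.94788361e+01,  7.46433467e+00,
       -1.06639825e+00, -1.00821242e-02]), 'eef_pos': array([ 0.60422367, -0.24555815,  0.23161049]), 'ee_rot': array([ 3.13904487, -0.26944723, -3.0691178 ]), 'force': array([ 0.77497521, -0.102958  , -0.60818949]), 'moment': array([ 0.01558201, -0.95417783, -0.00885451]), 'width': 0.015744892877355688}
```

View pics/wrist4.png

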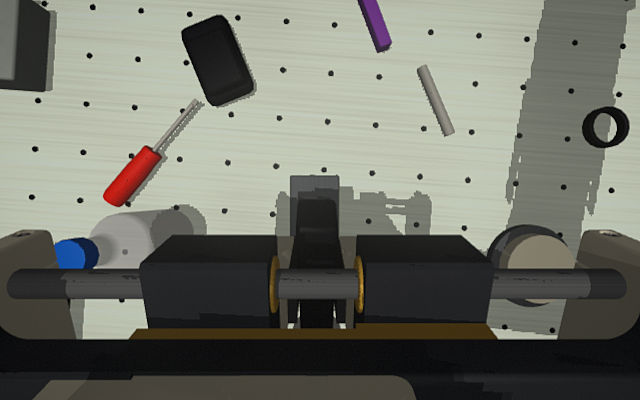

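View pics/scene4.png

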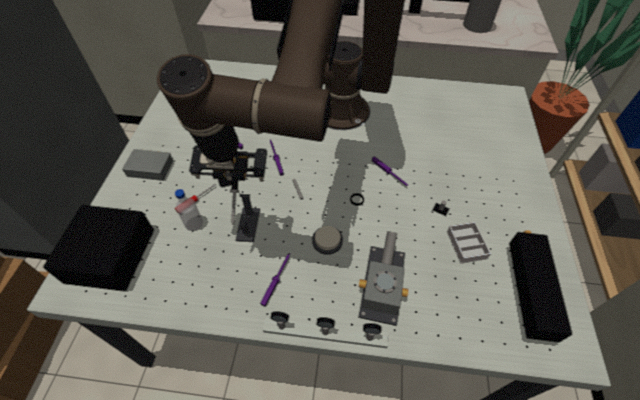

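View pics/side4.png

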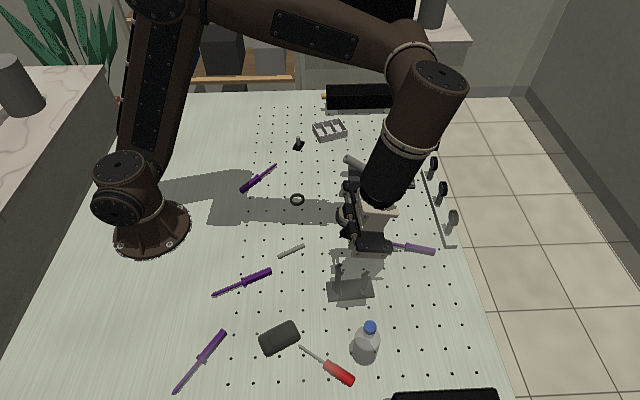

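The gauge came cleanly off the rest (in the scene view the rod hangs at about (235,210)). I'm moving over to look at the tube mouth from above.

Run:
```python
from h import *
rows([.64,-.02,.35],tool(0,0))
rows([.66,.2,.35],tool(0,0),([.64,-.02,.35],R.from_matrix(tool(0,0)).as_euler('xyz')))
```

```text
rows [-0.0621  0.7423 -0.4247] [-0.0069 -0.2573  0.0685] mm 257.24016011815723 deg 15.97918486421064
rows [-0.0667  0.7333  0.    ] [0. 0. 0.] mm 220.90722034374522 deg 0.0
```

```bash
python3 -m inch '1 0 0.08 -0.1 0 -0.08 0.02; 1 -0.03 0.3 -0.25 -0.003 -0.15 0.04; 1 -0.062 0.742 -0.425 -0.007 -0.257 0.068; 1 -0.062 0.742 -0.425 -0.007 -0.257 0.068; 1 -0.062 0.742 -0.425 -0.007 -0.257 0.068; 1 -0.062 0.742 -0.425 -0.007 -0.257 0.068; 1 -0.062 0.742 -0.425 -0.007 -0.257 0.068; 1 -0.062 0.742 -0.425 -0.007 -0.257 0.068'
python3 -m inch '1 -0.01 0.12 0 0 0 0; 1 -0.03 0.28 0 0 0 0; 1 -0.067 0.733 0 0 0 0; 1 -0.067 0.733 0 0 0 0; 1 -0.067 0.733 0 0 0 0; 1 -0.067 0.733 0 0 0 0; 1 -0.067 0.733 0 0 0 0; 1 -0.067 0.733 0 0 0 0'
python3 - <<'E'
from h import *
for n in ['wrist','scene','side']: snap(n,n+'5')
W=cloud(load('wrist5'));np.save('/tmp/W5.npy',W)
E
```

```text
t: 6.9
eef_pos: [0.64, -0.0198, 0.3505]
ee_rot: [-3.141, 0.0, -3.14]
force: [0.2, -0.5, -2.2]
width: 0.0156
t: 7.7
eef_pos: [0.6603, 0.1981, 0.3507]
ee_rot: [-3.14, 0.001, 3.141]
force: [-0.1, 0.7, -1.8]
width: 0.0154
```

View pics/wrist5.png

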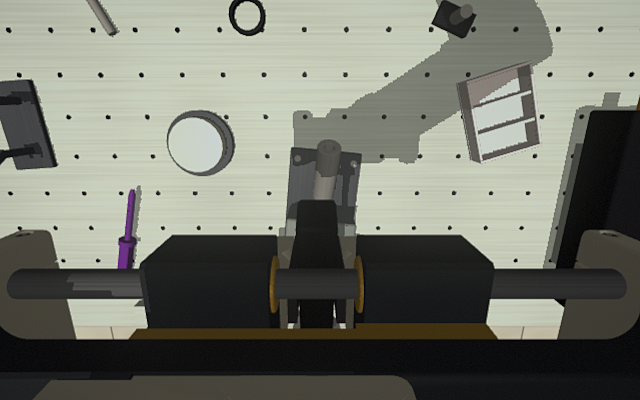

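View pics/side5.png

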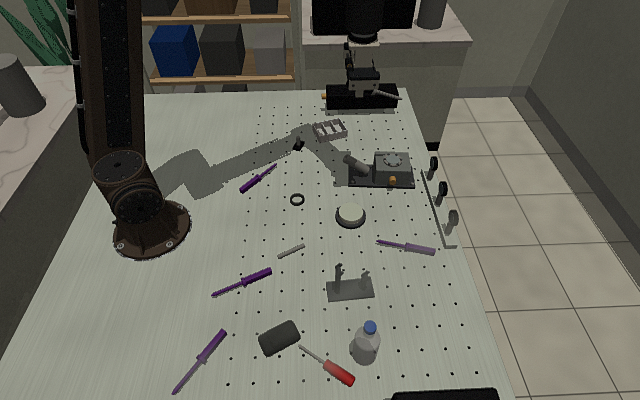

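The wrist view shows the tube mouth at about (329,148), the base plate front edge from (291,148) to (361,153), and the plate disc at (198,142). I'm zooming in.

Run:
```python
from h import *
f=load('wrist5'); im=f['img'][125:215,275:375,::-1]
c=cv2.resize(im,None,fx=6,fy=6,interpolation=cv2.INTER_CUBIC); cv2.imwrite('pics/c5.png',np.clip(c*1.5,0,255).astype(np.uint8))
W=cloud(f)
m=np.zeros(W.shape[:2],bool); m[130:205,310:350]=True
P=W[m]; P=P[(P[:,2]>.03)]
for zlo in np.arange(.03,.12,.006):
    s=(P[:,2]>=zlo)&(P[:,2]<zlo+.006)
    if s.sum(): print('z%.3f'%zlo,s.sum(),'x',P[s,0].min().round(3),P[s,0].max().round(3),'y',P[s,1].min().round(4),P[s,1].max().round(4),'med',np.median(P[s],0).round(4))
W=cloud(load('scene5'))[225:270,380:400]; Q=W.reshape(-1,3); Q=Q[(Q[:,2]>.04)&(Q[:,0]<.74)]
for zlo in np.arange(.04,.12,.01):
    s=(Q[:,2]>=zlo)&(Q[:,2]<zlo+.01)
    if s.sum(): print('scene z%.3f'%zlo,s.sum(),'x',Q[s,0].min().round(3),Q[s,0].max().round(3),'y',Q[s,1].min().round(4),Q[s,1].max().round(4))
for v in range(132,166,3): print(v,[ (W5*1000).round(0).astype(int).tolist() for W5 in cloud(f)[v,[318,324,329,334,340]]])
```

```text
z0.036 11 x 0.698 0.717 y 0.1929 0.2228 med [0.711  0.193  0.0399]
z0.042 37 x 0.699 0.717 y 0.193 0.2239 med [0.7115 0.1974 0.0454]
z0.048 86 x 0.681 0.715 y 0.1945 0.2248 med [0.7086 0.2047 0.0511]
z0.054 104 x 0.681 0.71 y 0.1946 0.2258 med [0.7014 0.2075 0.057 ]
z0.060 103 x 0.674 0.701 y 0.196 0.2256 med [0.6928 0.2073 0.0631]
z0.066 115 x 0.664 0.692 y 0.1961 0.2275 med [0.6835 0.21   0.069 ]
z0.072 153 x 0.626 0.684 y 0.1975 0.2273 med [0.6733 0.212  0.0758]
z0.078 233 x 0.627 0.675 y 0.1975 0.2288 med [0.6518 0.2134 0.0811]
z0.084 181 x 0.631 0.668 y 0.1988 0.23 med [0.655  0.2107 0.0869]
z0.090 199 x 0.634 0.66 y 0.2001 0.2296 med [0.6462 0.2128 0.0929]
z0.096 96 x 0.638 0.651 y 0.2038 0.2243 med [0.6436 0.2128 0.0977]
scene z0.040 41 x 0.686 0.723 y 0.1933 0.2254
scene z0.050 58 x 0.682 0.719 y 0.1948 0.2245
scene z0.060 68 x 0.656 0.706 y 0.1958 0.2274
scene z0.070 69 x 0.652 0.691 y 0.1967 0.2289
scene z0.080 58 x 0.636 0.67 y 0.1982 0.23
scene z0.090 47 x 0.637 0.664 y 0.2023 0.2294
132 [[623, 201, 0], [623, 210, 0], [623, 217, 0], [623, 225, 1], [623, 235, -1]]
135 [[62
[... 220 characters left out ...]
 78], [637, 235, 0]]
144 [[632, 200, 85], [632, 208, 84], [632, 215, 81], [632, 221, 82], [641, 235, 0]]
147 [[635, 200, 90], [636, 208, 83], [636, 215, 79], [636, 221, 84], [636, 229, 87]]
150 [[639, 200, 94], [638, 208, 95], [641, 215, 76], [638, 220, 94], [639, 228, 91]]
153 [[643, 200, 91], [642, 208, 99], [642, 214, 98], [642, 220, 98], [643, 229, 88]]
156 [[647, 200, 88], [646, 208, 98], [645, 214, 100], [646, 220, 97], [658, 234, 10]]
159 [[651, 200, 87], [650, 208, 94], [649, 214, 98], [650, 221, 93], [663, 234, 12]]
162 [[655, 200, 85], [654, 208, 91], [654, 214, 93], [655, 221, 89], [668, 235, 11]]
165 [[660, 200, 81], [659, 208, 90], [659, 214, 89], [659, 221, 86], [672, 234, 13]]
```

View pics/c5.png

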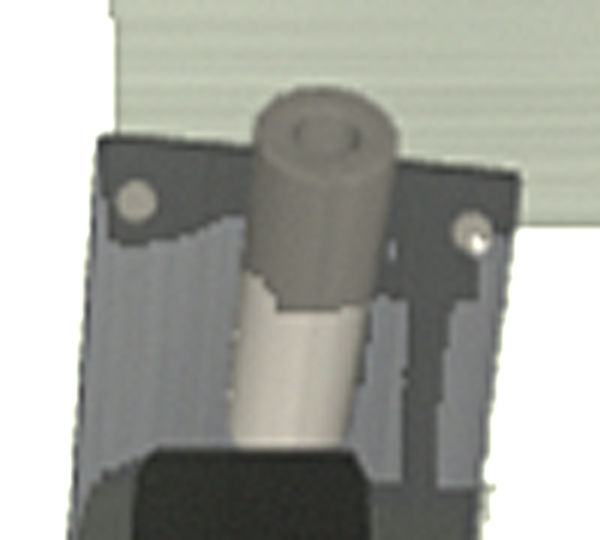

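```bash
cat >> h.py <<'E'
from scipy.optimize import least_squares
def fitcyl(P,r,x0,zref,free_pitch=False):
    # axis passes (x,y,zref), heading h, pitch down p
    def res(a):
        p=a[3] if free_pitch else np.deg2rad(35)
        d=np.array([np.cos(p)*np.cos(a[2]),np.cos(p)*np.sin(a[2]),-np.sin(p)])
        v=P-[a[0],a[1],zref]; return np.linalg.norm(v-np.outer(v@d,d),axis=1)-r
    s=least_squares(res,x0 if free_pitch else x0[:3],loss='soft_l1',f_scale=.001); return s.x,np.sqrt(np.median(s.fun**2))
E
python3 - <<'E'
from h import *
f=load('wrist5'); print('bore',onz(f,328.9,146.4,.088))
d=np.array([np.cos(.611)*np.cos(-.08),np.cos(.611)*np.sin(-.08),-np.sin(.611)])
for n in ['wrist5','scene5','side5','scene0','side0']:
    W=cloud(load(n)).reshape(-1,3); m=np.array([.638,.2145,.088]); v=W-m; s=v@d; rad=np.linalg.norm(v-np.outer(s,d),axis=1)
    P=W[(s>.006)&(s<.075)&(rad>.009)&(rad<.021)]
    print(n,len(P),fitcyl(P,.016,[.638,.2145,-.08,.611],.088),fitcyl(P,.016,[.638,.2145,-.08,.611],.088,True))
    Q=W[(s>-.012)&(s<.006)&(rad<.017)&(rad>.009)]; 
    if len(Q)>5:  # face: s percentile
        print('  face s', np.percentile((Q-m)@d,[5,20,50]).round(4),len(Q))
E
```

```text
bore [0.63462712 0.21415218 0.088     ]
wrist5 785 (array([ 0.63330587,  0.21461004, -0.09120506]), np.float64(0.00029962725576412885)) (array([ 0.63343293,  0.2146029 , -0.09132747,  0.6125825 ]), np.float64(0.0002912114420945029))
  face s [-0.0036 -0.003  -0.0021] 338
scene5 245 (array([ 0.63430887,  0.21576539, -0.10058375]), np.float64(0.001096993850063288)) (array([ 0.63345564,  0.21580538, -0.09950948,  0.59968067]), np.float64(0.0010207595296503214))
  face s [-0.0016 -0.0006  0.0015] 28
side5 157 (array([ 0.63064357,  0.21385233, -0.09190254]), np.float64(0.000942418191154145)) (array([ 0.63150974,  0.21384756, -0.09381703,  0.6219301 ]), np.float64(0.0008890047795437565))
  face s [-0.0021 -0.0007  0.001 ] 27
scene0 247 (array([ 0.63385033,  0.2156281 , -0.0925826 ]), np.float64(0.0010450621444424192)) (array([ 0.63339599,  0.21566173, -0.09227269,  0.60502238]), np.float64(0.0010624314455687477))
  face s [-0.0014 -0.0003  0.0018] 28
side0 152 (array([ 0.63041054,  0.21333289, -0.08886666]), np.float64(0.0012236804862233363)) (array([ 0.63014204,  0.21333544, -0.08829656,  0.60765531]), np.float64(0.001228026637191884))
  face s [-0.0027 -0.0015 -0.0003] 27
```

Run:
```python
from h import *
def D(h,p): return np.array([np.cos(p)*np.cos(h),np.cos(p)*np.sin(h),-np.sin(p)])
f=load('w2'); W=cloud(f).reshape(-1,3)
g=np.array([.6116,-.246,.105]); d=D(.072,.611); v=W-g; s=v@d; rad=np.linalg.norm(v-np.outer(s,d),axis=1)
P=W[(s>.055)&(s<.125)&(rad<.009)]; a,e=fitcyl(P,.005,[.6116,-.246,.072,.611],.105); print('w2 rod',len(P),a,e, fitcyl(P,.005,[.6116,-.246,.072,.611],.105,True)[0])
# tip end
Q=W[(s>.05)&(s<.16)&(rad<.008)]; print('tip s',((Q-g)@d).max())
# Handle cols
g0=np.array([a[0],a[1],.105]); d0=D(a[2],.611)
# tool frame
Rg=R.from_euler('xyz',[3.14,-.267,-3.069]); pg=np.array([.6047,-.2457,.083])
gt=Rg.inv().apply(g0-pg); dt=Rg.inv().apply(d0); print('tool grip',gt.round(4),'dir',dt.round(4),'tip',(gt+.138*dt).round(4))
np.savez('/tmp/gt.npz',gt=gt,dt=dt)
for n in ['scene4','side4','scene5','side5']:
    f=load(n); Rn=R.from_euler('xyz',f['rot']); g=Rn.apply(gt)+f['pos']; d=Rn.apply(dt)
    W=cloud(f).reshape(-1,3); v=W-g; s=v@d; rad=np.linalg.norm(v-np.outer(s,d),axis=1)
    P=W[(s>.052)&(s<.132)&(rad<.014)]
    if len(P)<10: print(n,len(P)); continue
    # line by cylinder r=5
    h0=np.arctan2(d[1],d[0]); p0=-np.arcsin(d[2])
    c=g+d*.09
    a,e=fitcyl(P,.005,[c[0],c[1],h0,p0],c[2],True)
    print(n,len(P),'pred xy',c.round(4),'h,p',h0.round(3),p0.round(3),'fit',a.round(4),e.round(4),'tip s',((W[(rad<.014)&(s>.05)&(s<.16)]-g)@d).max().round(4))
```

```text
w2 rod 224 [ 0.61257191 -0.24598919  0.06466356] 0.0003007206882606959 [ 0.61239078 -0.24600193  0.06467543  0.60969476]
tip s 0.1390933175264832
tool grip [-0.0017 -0.0008 -0.0233] dir [-0.9414 -0.007   0.3373] tip [-0.1317 -0.0018  0.0233]
scene4 105 pred xy [ 0.6854 -0.2409  0.2018] h,p 0.065 0.613 fit [ 0.6872 -0.2381  0.0555  0.5903] 0.0009 tip s 0.1385
side4 14 pred xy [ 0.6855 -0.241   0.2017] h,p 0.065 0.614 fit [ 0.6913 -0.2437  0.2354  0.7362] 0.0005 tip s 0.1388
scene5 150 pred xy [0.7469 0.1963 0.3441] h,p -0.009 0.342 fit [ 0.749   0.1984 -0.0009  0.3434] 0.0006 tip s 0.1374
side5 89 pred xy [0.7469 0.1963 0.3444] h,p -0.009 0.342 fit [0.743  0.1967 0.0117 0.3598] 0.001 tip s 0.1359
```

```bash
cat >> h.py <<'E'
def D(h,p): return np.array([np.cos(p)*np.cos(h),np.cos(p)*np.sin(h),-np.sin(p)])
GT=np.array([-.0017,0,-.0233]); DT=np.array([-.9414,0,.3373]); DT/=np.linalg.norm(DT); TT=GT+.138*DT
M0=np.array([.6336,.2146,.088]); DM=D(-.091,.6109); RI=tool(-.091,np.deg2rad(15.29))
E
python3 - <<'E'
from h import *
print(RI@DT,DM)
p=M0-.06*DM-RI@TT; print(p); rows(p,RI)
E
```

```text
[ 0.81573869 -0.07443781 -0.57361084] [ 0.81574283 -0.07443819 -0.57360491]
[0.46433155 0.23004609 0.17954763]
rows [0.655  0.1059 0.5718] [-0.0117  0.2568  0.0851] mm 262.7762493489815 deg 16.244274203063775
```

```bash
python3 -m inch '1 0.1 0.01 0 0 0.05 0.02; 1 0.25 0.03 0 -0.004 0.15 0.05; 1 0.45 0.08 0.15 -0.01 0.257 0.085; 1 0.655 0.106 0.35 -0.012 0.257 0.085; 1 0.655 0.106 0.572 -0.012 0.257 0.085; 1 0.655 0.106 0.572 -0.012 0.257 0.085; 1 0.655 0.106 0.572 -0.012 0.257 0.085; 1 0.655 0.106 0.572 -0.012 0.257 0.085; 1 0.655 0.106 0.572 -0.012 0.257 0.085; 1 0.655 0.106 0.572 -0.012 0.257 0.085'
cat > chk.py <<'E'
from h import *
import sys
k=sys.argv[1]
for n in ['scene','side']:
    snap(n,n+k); f=load(n+k); Rn=R.from_euler('xyz',f['rot']); Rm=Rn.as_matrix(); g=Rn.apply(GT)+f['pos']; d=Rn.apply(DT)
    W=cloud(f).reshape(-1,3); v=W-g; s=v@d; rad=np.linalg.norm(v-np.outer(s,d),axis=1)
    P=W[(s>.052)&(s<.132)&(rad<.012)]; c=g+d*.09; h0=np.arctan2(d[1],d[0]); p0=-np.arcsin(d[2])
    a,e=fitcyl(P,.005,[c[0],c[1],h0,p0],c[2],True)
    v=W-M0; s=v@DM; rad=np.linalg.norm(v-np.outer(s,DM),axis=1); P2=W[(s>.006)&(s<.075)&(rad>.009)&(rad<.021)]
    b,e2=fitcyl(P2,.016,[*M0[:2],-.09,.611],.088,True)
    # offset of tip line vs tube, in mouth frame at tip
    dr=D(a[2],a[3]); C=np.array([a[0],a[1],c[2]]); db=D(b[2],b[3]); B=np.array([b[0],b[1],.088])
    tip=C+dr*.048; w=tip-B; w-=w@db*db; Y=np.array([-np.sin(b[2]),np.cos(b[2]),0]); Z=np.cross(db,Y)
    print(n,len(P),len(P2),'rod h,p',a[2:].round(3),'tube',b[2:].round(3),'fitres',e.round(4),'tip off y,z mm',(w@Y*1e3).round(2),(w@Z*1e3).round(2),'pred c',c.round(4),'fit',C.round(4))
s=arm.get_state(); Rn=R.from_euler('xyz',s['ee_rot']); t=Rn.apply(TT)+s['eef_pos']; w=t-M0; Y=np.array([-np.sin(-.091),np.cos(-.091),0]); Z=np.cross(DM,Y)
print('model tip s,y,z mm',(w@DM*1e3).round(2),(w@Y*1e3).round(2),(w@Z*1e3).round(2),'dir err',np.arccos(Rn.apply(DT)@DM).round(4),'F',s['force'].round(2),'t',s['t'])
E
python3 chk.py 6
```

```text
t: 8.85
eef_pos: [0.4657, 0.2316, 0.1811]
ee_rot: [3.139, -0.264, 3.053]
force: [0.6, -0.4, -1.7]
width: 0.0159
scene 89 245 rod h,p [-0.036  0.566] tube [-0.088  0.615] fitres 0.0011 tip off y,z mm 4.56 5.02 pred c [0.547  0.2243 0.1517] fit [0.5493 0.2253 0.1517]
side 66 159 rod h,p [-0.092  0.621] tube [-0.089  0.6  ] fitres 0.0011 tip off y,z mm 1.1 3.28 pred c [0.5469 0.2244 0.1515] fit [0.5452 0.2225 0.1515]
model tip s,y,z mm -59.99 1.85 1.69 dir err 0.0028 F [-0.37 -0.33 -1.7 ] t 8.95
```

Run:
```python
from h import *
o=[]
for n,(u,v) in dict(scene6=(390,225),side6=(350,155)).items():
    f=load(n); M=np.linalg.inv(T(f)); im=f['img'][v-40:v+40,u-40:u+40,::-1]
    c=np.clip(cv2.resize(im,None,fx=5,fy=5,interpolation=cv2.INTER_CUBIC)*1.4,0,255).astype(np.uint8)
    o.append(c)
cv2.imwrite('pics/c6.png',np.hstack(o))
snap('wrist','wrist6')
```

```text
(no output)
```

View pics/c6.png

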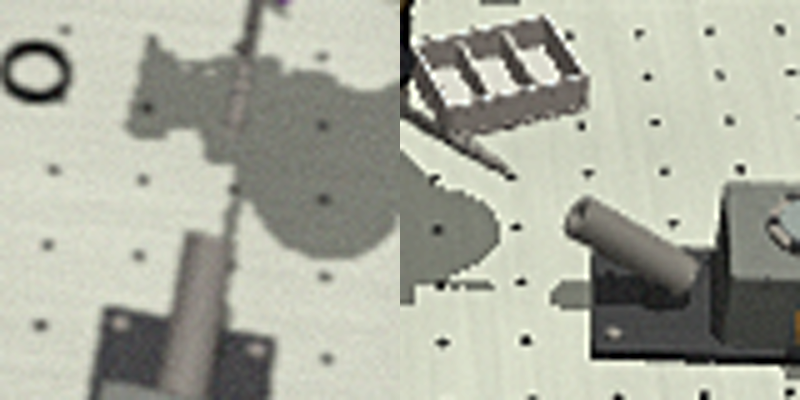

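View pics/wrist6.png

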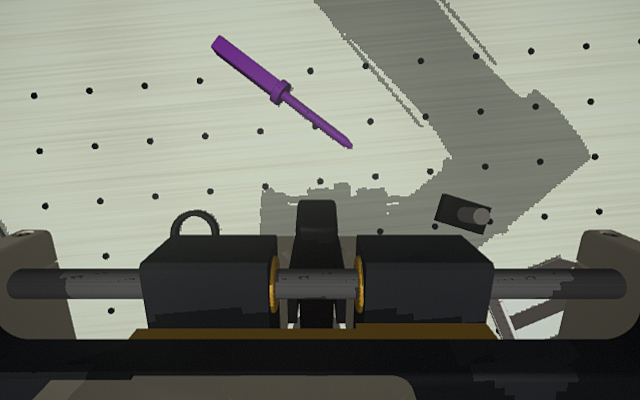

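Run:
```python
from h import *
o=[]
for n,(u0,v0) in dict(scene6=(390,215),side6=(345,150)).items():
    f=load(n); M=np.linalg.inv(T(f)); im=f['img'][v0-40:v0+40,u0-40:u0+40,::-1]
    c=np.clip(cv2.resize(im,None,fx=7,fy=7,interpolation=cv2.INTER_CUBIC)*1.4,0,255).astype(np.uint8)[:, :400 if 0 else 560]
    Rn=R.from_euler('xyz',f['rot']); pts=[Rn.apply(GT+k*DT)+f['pos'] for k in(.048,.138)]+[M0,M0+.08*DM,M0-.06*DM]
    for i,q in enumerate(pts):
        a=M[:3,:3]@q+M[:3,3]; u=f['cx']-f['fx']*a[0]/a[2]; v=f['cy']+f['fy']*a[1]/a[2]
        x,y=int((u-u0+40.5)*7),int((v-v0+40.5)*7); print(n,i,u.round(1),v.round(1),(x,y))
        cv2.circle(c,(x,y),4,[(0,0,255),(0,0,255),(255,0,0),(255,0,0),(0,200,0)][i],1)
    o.append(c[:,:400] if 'side' not in n else c[:,:400])
    o[-1]=c[:, 80:480]
cv2.imwrite('pics/c6b.png',np.hstack(o))
```

```text
scene6 0 401.4 182.1 (363, 53)
scene6 1 396.1 211.4 (326, 258)
scene6 2 391.9 230.9 (296, 394)
scene6 3 387.2 257.1 (263, 578)
scene6 4 395.4 211.3 (321, 257)
side6 0 308.9 135.2 (30, 179)
side6 1 330.9 147.8 (184, 267)
side6 2 344.5 156.6 (280, 329)
side6 3 362.4 166.9 (404, 401)
side6 4 330.5 148.5 (182, 273)
```

View pics/c6b.png

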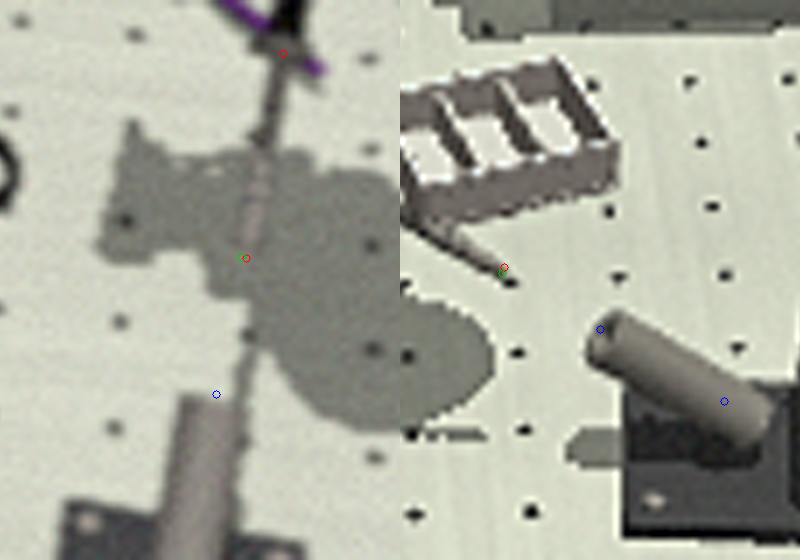

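The projected tip and mouth fall on the pictured rod end and tube in both views: scene tip (396,211), mouth (392,231); side tip (331,148), mouth (345,157). The measured TCP is about 2 mm off the tube line, so I'll correct that and come close.

Run:
```python
from h import *
rows(M0-.02*DM-RI@TT,RI)
```

```text
rows [-0.1243 -0.0054  0.0484] [0.0014 0.0012 0.0016] mm 40.05835552226123 deg 0.1443437896293871
```

```bash
python3 -m inch '1 -0.02 -0.0054 0.008 0.0014 0.0012 0.0016; 1 -0.06 -0.0054 0.024 0.0014 0.0012 0.0016; 1 -0.1 -0.0054 0.04 0.0014 0.0012 0.0016; 1 -0.1243 -0.0054 0.0484 0.0014 0.0012 0.0016; 1 -0.1243 -0.0054 0.0484 0.0014 0.0012 0.0016; 1 -0.1243 -0.0054 0.0484 0.0014 0.0012 0.0016; 1 -0.1243 -0.0054 0.0484 0.0014 0.0012 0.0016'
python3 chk.py 7
python3 - <<'E'
from h import *
o=[]
for n,(u0,v0) in dict(scene7=(392,222),side7=(345,155)).items():
    im=load(n)['img'][v0-25:v0+25,u0-25:u0+25,::-1]
    o.append(np.clip(cv2.resize(im,None,fx=8,fy=8,interpolation=cv2.INTER_CUBIC)*1.4,0,255).astype(np.uint8))
cv2.imwrite('pics/c7.png',np.hstack(o))
rows(M0-.004*DM-RI@TT,RI)
E
```

```text
t: 9.7
eef_pos: [0.4959, 0.2269, 0.1556]
ee_rot: [-3.14, -0.269, 3.051]
force: [0.4, -0.2, -2.5]
width: 0.016
scene 86 244 rod h,p [-0.082  0.612] tube [-0.092  0.619] fitres 0.001 tip off y,z mm 0.25 -1.24 pred c [0.577  0.2195 0.1259] fit [0.5791 0.2204 0.1259]
side 63 161 rod h,p [-0.134  0.599] tube [-0.105  0.618] fitres 0.0008 tip off y,z mm -4.02 0.27 pred c [0.577  0.2196 0.1261] fit [0.5763 0.2169 0.1261]
model tip s,y,z mm -20.45 -0.12 -1.4 dir err 0.0013 F [ 0.03  0.55 -1.45] t 9.8
rows [-0.0531  0.0005  0.0146] [-0.0012 -0.0012  0.0005] mm 16.529458422440403 deg 0.1046190805519158
```

View pics/c7.png

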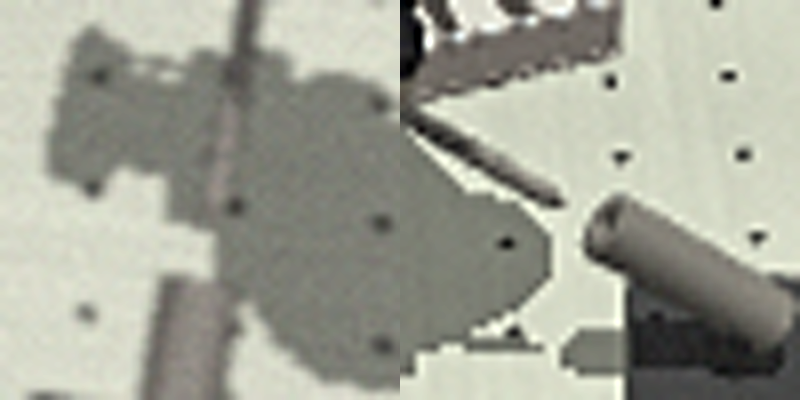

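The rod and tube line up in both views: scene tip (212,210) heading for tube top centre (197,290), side tip (560,203) heading for mouth (603,230). I'm going to the mouth and in by small steps, watching the force.

```bash
python3 -m inch '1 -0.02 0.0005 0.006 -0.001 -0.001 0; 1 -0.04 0.0005 0.012 -0.001 -0.001 0; 1 -0.053 0.0005 0.0146 -0.001 -0.001 0; 1 -0.053 0.0005 0.0146 -0.001 -0.001 0; 1 -0.053 0.0005 0.0146 -0.001 -0.001 0; 1 -0.053 0.0005 0.0146 -0.001 -0.001 0'
python3 chk.py 8
python3 - <<'E'
from h import *
rows(M0+.006*DM-RI@TT,RI)
E
```

```text
t: 10.4
eef_pos: [0.51, 0.2257, 0.147]
ee_rot: [-3.141, -0.268, 3.051]
force: [0.1, -0.4, -2.1]
width: 0.0158
scene 88 246 rod h,p [-0.089  0.578] tube [-0.094  0.614] fitres 0.001 tip off y,z mm -0.33 1.4 pred c [0.5912 0.2183 0.1174] fit [0.5923 0.2192 0.1174]
side 60 161 rod h,p [-0.074  0.639] tube [-0.097  0.613] fitres 0.001 tip off y,z mm -0.22 -0.93 pred c [0.5912 0.2183 0.1175] fit [0.5898 0.2163 0.1175]
model tip s,y,z mm -3.81 -0.13 -0.27 dir err 0.0005 F [ 0.16 -0.5  -1.72] t 10.5
rows [-0.0311  0.0005  0.0104] [-0.0004 -0.0005  0.0002] mm 9.829049869440848 deg 0.03925915925435931
```

```bash
python3 -m inch '1 -0.011 0.0005 0.0037 0 0 0; 1 -0.022 0.0005 0.0075 0 0 0; 1 -0.033 0.0005 0.0115 0 0 0; 1 -0.044 0.0005 0.0155 0 0 0; 1 -0.044 0.0005 0.0155 0 0 0; 1 -0.044 0.0005 0.0155 0 0 0'
python3 chk.py 9
```

```text
t: 11.1
eef_pos: [0.5216, 0.2247, 0.1389]
ee_rot: [-3.141, -0.268, 3.051]
force: [-0.8, -0.5, -1.7]
width: 0.0159
scene 87 244 rod h,p [-0.076  0.598] tube [-0.096  0.602] fitres 0.001 tip off y,z mm 0.67 1.01 pred c [0.6027 0.2173 0.1092] fit [0.6041 0.2182 0.1092]
side 62 161 rod h,p [-0.12   0.606] tube [-0.097  0.584] fitres 0.0011 tip off y,z mm -2.29 1.24 pred c [0.6027 0.2173 0.1094] fit [0.6006 0.2154 0.1094]
model tip s,y,z mm 10.28 -0.04 -0.28 dir err 0.0006 F [ 0.15  0.85 -0.38] t 11.2
```

The model puts the tip 10 mm inside with no force. Continuing.

```bash
python3 -m inch '1 -0.016 0 0.0056 0 0 0; 1 -0.031 0 0.0112 0 0 0; 1 -0.047 0 0.0169 0 0 0; 1 -0.063 0 0.0225 0 0 0; 1 -0.063 0 0.0225 0 0 0; 1 -0.063 0 0.0225 0 0 0'
python3 chk.py 10 | tail -1
python3 -m inch '1 -0.016 0 0.0056 0 0 0; 1 -0.031 0 0.0112 0 0 0; 1 -0.047 0 0.0169 0 0 0; 1 -0.063 0 0.0225 0 0 0; 1 -0.063 0 0.0225 0 0 0'
python3 chk.py 11
```

```text
t: 11.8
eef_pos: [0.5379, 0.2232, 0.1273]
ee_rot: [-3.141, -0.268, 3.05]
force: [-0.2, 0.2, -1.8]
width: 0.0158
model tip s,y,z mm 30.33 -0.02 -0.26 dir err 0.0006 F [-1.36 -0.85 -2.18] t 11.9
t: 12.4
eef_pos: [0.5545, 0.2215, 0.1152]
ee_rot: [-3.14, -0.268, 3.05]
force: [0.1, -0.2, -2.1]
width: 0.0157
scene 42 245 rod h,p [-0.237  0.656] tube [-0.099  0.618] fitres 0.0011 tip off y,z mm -7.7 -3.07 pred c [0.6357 0.2141 0.0855] fit [0.6364 0.213  0.0855]
side 32 159 rod h,p [-0.065  0.533] tube [-0.098  0.603] fitres 0.0017 tip off y,z mm 2.0 3.78 pred c [0.6355 0.2142 0.0858] fit [0.635  0.2139 0.0858]
model tip s,y,z mm 50.61 -0.21 -0.57 dir err 0.0011 F [ 0.25  0.2  -1.64] t 12.5
```

```bash
python3 -m inch '1 -0.016 0.0005 0.0053 0 0 0; 1 -0.031 0.0008 0.0103 0 0 0; 1 -0.047 0.0008 0.0155 0 0 0; 1 -0.063 0.0008 0.0208 0 0 0; 1 -0.0785 0.0008 0.0265 0 0 0; 1 -0.0942 0.0008 0.0321 0 0 0; 1 -0.0942 0.0008 0.0321 0 0 0; 1 -0.0942 0.0008 0.0321 0 0 0'
python3 chk.py 12 | tail -1
python3 - <<'E'
from h import *
o=[]
for n,(u0,v0) in dict(scene12=(392,222),side12=(345,155)).items():
    im=load(n)['img'][v0-25:v0+25,u0-25:u0+25,::-1]
    o.append(np.clip(cv2.resize(im,None,fx=8,fy=8,interpolation=cv2.INTER_CUBIC)*1.4,0,255).astype(np.uint8))
cv2.imwrite('pics/c12.png',np.hstack(o))
E
```

```text
t: 13.3
eef_pos: [0.579, 0.2197, 0.0992]
ee_rot: [-3.141, -0.268, 3.051]
force: [0.1, -1.1, -1.5]
width: 0.0159
model tip s,y,z mm 80.13 0.2 0.16 dir err 0.0007 F [ 0.44 -0.28 -1.88] t 13.4
```

View pics/c12.png

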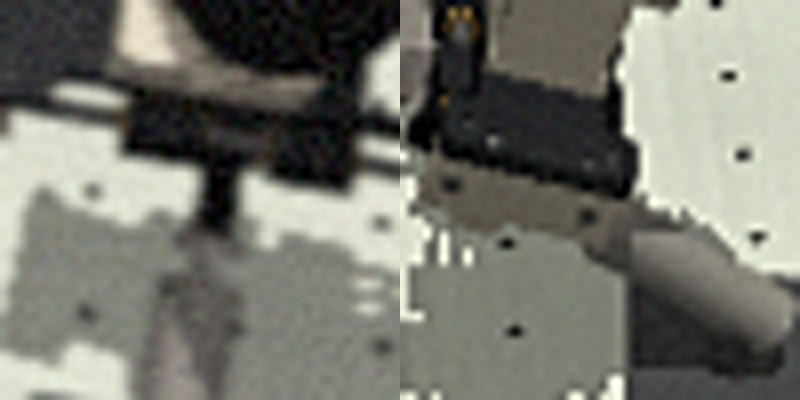

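The collar is close to the mouth, with about 10 mm left and no force. Seating it gently.

```bash
python3 -m inch '1 -0.006 0 0.0021 0 0 0; 1 -0.012 0 0.0043 0 0 0; 1 -0.0188 0 0.0067 0 0 0; 1 -0.0188 0 0.0067 0 0 0; 1 -0.0188 0 0.0067 0 0 0'
python3 -m inch '1 -0.003 0 0.0011 0 0 0; 1 -0.006 0 0.0021 0 0 0; 1 -0.006 0 0.0021 0 0 0; 1 -0.006 0 0.0021 0 0 0'
python3 chk.py 13 | tail -1
python3 -m inch '1 -0.003 0 0.0011 0 0 0; 1 -0.006 0 0.0021 0 0 0; 1 -0.006 0 0.0021 0 0 0; 1 -0.006 0 0.0021 0 0 0'
python3 chk.py 14 | tail -1
```

```text
t: 13.9
eef_pos: [0.5847, 0.2195, 0.0961]
ee_rot: [3.141, -0.266, 3.051]
force: [2.2, 0.3, 0.8]
width: 0.0157
t: 14.3
eef_pos: [0.5851, 0.2192, 0.0949]
ee_rot: [-3.141, -0.268, 3.051]
force: [-2.1, -1.3, 5.6]
width: 0.0157
model tip s,y,z mm 87.92 0.23 0.09 dir err 0.001 F [-3.25  0.13  4.32] t 14.4
t: 14.8
eef_pos: [0.5857, 0.2191, 0.0938]
ee_rot: [-3.141, -0.27, 3.051]
force: [-6.8, 0.4, 7.0]
width: 0.0157
model tip s,y,z mm 89.05 0.08 -0.76 dir err 0.0029 F [-6.15  1.05  6.7 ] t 14.9
  return _methods._mean(a, axis=axis, dtype=dtype,
  ret = ret.dtype.type(ret / rcount)
```

Axial force is rising to about 10 N while travel has nearly stopped, which suggests the collar is seated. I'll push slightly more and look for a gap.

```bash
python3 -m inch '1 -0.003 0 0.0015 0 0 0; 1 -0.007 0 0.003 0 0 0; 1 -0.007 0 0.003 0 0 0; 1 -0.007 0 0.003 0 0 0; 1 -0.007 0 0.003 0 0 0'
python3 chk.py 15 2>/dev/null| tail -1
python3 - <<'E'
from h import *
snap('wrist','wrist15')
o=[]
for n,(u0,v0) in dict(scene15=(392,222),side15=(350,155)).items():
    im=load(n)['img'][v0-20:v0+20,u0-20:u0+20,::-1]
    o.append(np.clip(cv2.resize(im,None,fx=10,fy=10,interpolation=cv2.INTER_CUBIC)*1.5,0,255).astype(np.uint8))
cv2.imwrite('pics/c15.png',np.hstack(o))
# points along axis: side/scene radial profile around collar
for n in ['scene15','side15']:
    W=cloud(load(n)).reshape(-1,3); v=W-M0; s=v@DM; rad=np.linalg.norm(v-np.outer(s,DM),axis=1)
    for a in np.arange(-.02,.012,.003):
        k=(s>=a)&(s<a+.003)&(rad<.022); print(n,round(a*1e3),k.sum(),np.round(np.sort(rad[k])[-4:]*1e3,1),np.round(np.median(rad[k])*1e3,1))
E
```

```text
t: 15.4
eef_pos: [0.5857, 0.2188, 0.0928]
ee_rot: [-3.14, -0.273, 3.051]
force: [-11.9, 0.7, 11.6]
width: 0.0157
model tip s,y,z mm 89.78 -0.08 -1.84 dir err 0.0057 F [-12.52   2.46  11.94] t 15.5
scene15 -20 7 [ 9.6 12.5 13.6 16.6] 9.6
scene15 -17 6 [ 9.5 11.1 11.5 12.5] 10.3
scene15 -14 5 [ 9.4 10.1 10.2 15.4] 10.1
scene15 -11 5 [11.4 11.8 13.1 14.6] 11.8
scene15 -8 6 [13.2 13.5 14.3 16.2] 13.4
scene15 -5 8 [14.9 16.7 16.9 17.5] 14.5
scene15 -2 9 [16.5 17.2 17.8 18.7] 15.0
scene15 1 11 [15.2 16.3 16.9 18.2] 14.1
scene15 4 11 [17.6 18.2 18.6 19.4] 16.8
scene15 7 9 [15.8 15.9 18.9 21.4] 15.5
scene15 10 11 [16.8 17.1 19.5 20.1] 16.0
side15 -20 0 [] nan
side15 -17 0 [] nan
side15 -14 0 [] nan
side15 -11 0 [] nan
side15 -8 0 [] nan
side15 -5 0 [] nan
side15 -2 0 [] nan
side15 1 1 [16.8] 16.8
side15 4 1 [19.2] 19.2
side15 7 1 [17.2] 17.2
side15 10 3 [17.4 17.4 20.9] 17.4
  return _methods._mean(a, axis=axis, dtype=dtype,
  ret = ret.dtype.type(ret / rcount)
```

View pics/c15.png

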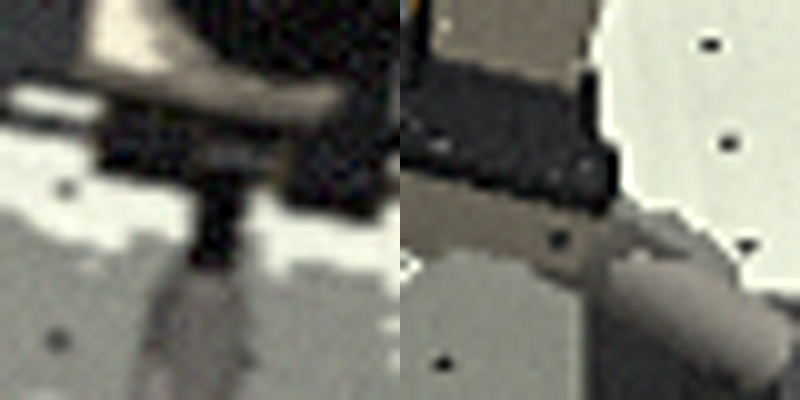

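```bash
python3 -m inch '1 -0.003 0 0.0005 0 0 0; 1 -0.007 0 0.0005 0 0 0; 1 -0.0105 0 0.0005 0 0 0; 1 -0.0105 0 0.0005 0 0 0; 1 -0.0105 0 0.0005 0 0 0; 1 -0.0105 0 0.0005 0 0 0'
python3 chk.py 16 2>/dev/null| tail -1
```

```text
t: 16.15
eef_pos: [0.5858, 0.2188, 0.0927]
ee_rot: [-3.139, -0.278, 3.052]
force: [-23.4, 3.1, 21.4]
width: 0.0156
model tip s,y,z mm 90.02 -0.12 -2.57 dir err 0.0106 F [-22.89   4.22  20.25] t 16.25
```

Another 3 mm of command raised axial force to about 31 N with only 0.2 mm more travel. That is a hard stop, so the collar is home. Now I relax, realign and draw out.

```bash
python3 -m inch '1 0.01 0 -0.0035 0 0 0; 1 0.02 0 -0.007 0 0 0; 1 0.03 0 -0.0105 0 0 0; 1 0.04 0 -0.0145 0 0 0; 1 0.04 0 -0.0145 0 0 0; 1 0.04 0 -0.0145 0 0 0'
python3 chk.py 17 2>/dev/null| tail -1
python3 - <<'E'
from h import *
rows(M0+.045*DM-RI@TT,RI)
E
```

```text
t: 16.85
eef_pos: [0.5803, 0.2193, 0.0982]
ee_rot: [-3.14, -0.27, 3.05]
force: [-3.7, 0.5, -3.3]
width: 0.0158
model tip s,y,z mm 82.1 -0.14 -0.02 dir err 0.0027 F [-4.04  1.03 -3.1 ] t 16.95
rows [ 0.1167  0.0003 -0.0403] [-0.0011 -0.0025 -0.0001] mm 37.04589746230334 deg 0.16648945502816345
```

```bash
python3 -m inch '1 0.03 0 -0.01 -0.001 -0.0025 0; 1 0.06 0 -0.02 -0.001 -0.0025 0; 1 0.09 0 -0.031 -0.001 -0.0025 0; 1 0.1167 0 -0.0403 -0.001 -0.0025 0; 1 0.1167 0 -0.0403 -0.001 -0.0025 0'
python3 chk.py 18 2>/dev/null| tail -1
python3 -m inch '1 0.04 0 -0.0143 0 0 0; 1 0.08 0 -0.0287 0 0 0; 1 0.12 0 -0.043 0 0 0; 1 0.16 0 -0.0573 0 0 0; 1 0.21 0 -0.0752 0 0 0; 1 0.28 0 -0.1003 0 0 0; 1 0.34 0 -0.1218 0 0 0; 1 0.34 0 -0.1218 0 0 0; 1 0.34 0 -0.1218 0 0 0'
python3 chk.py 19 2>/dev/null
```

```text
t: 17.45
eef_pos: [0.5498, 0.2227, 0.1211]
ee_rot: [3.14, -0.265, 3.052]
force: [-4.6, 0.7, -2.9]
width: 0.0157
model tip s,y,z mm 44.83 0.53 1.43 dir err 0.0026 F [-1.2   0.66 -2.91] t 17.55
t: 18.45
eef_pos: [0.4622, 0.2308, 0.1826]
ee_rot: [3.14, -0.263, 3.052]
force: [0.8, 0.2, -1.8]
width: 0.0159
scene 89 247 rod h,p [-0.091  0.6  ] tube [-0.105  0.609] fitres 0.001 tip off y,z mm 0.24 3.68 pred c [0.5435 0.2235 0.1533] fit [0.5463 0.2248 0.1533]
side 68 162 rod h,p [-0.085  0.561] tube [-0.128  0.611] fitres 0.0011 tip off y,z mm -2.56 4.98 pred c [0.5436 0.2232 0.1526] fit [0.5434 0.2219 0.1526]
model tip s,y,z mm -62.81 0.23 0.78 dir err 0.0022 F [ 0.17  0.16 -1.12] t 18.55
```

The rod is out, with the tip about 63 mm before the mouth. Next: level it over the plate.

Run:
```python
from h import *
for h in [0,-.091]:
    Rf=tool(h,np.deg2rad(-19.71)); tip=np.array([.638,.0187,.15]); p=tip-Rf@TT; print(h,(Rf@DT).round(4),p.round(4)); rows(p,Rf); rows(p+[-.0,0,.07],Rf)
```

```text
0 [ 1. -0. -0.] [0.5063 0.0187 0.1275]
rows [-0.2495 -0.6896  0.1186] [-0.0029 -0.5808 -0.0881] mm 222.86709823191106 deg 35.25019000312109
rows [-0.1884 -0.6895 -0.1066] [-0.0029 -0.5808 -0.0881] mm 216.80336742681578 deg 35.25019000312109
-0.091 [ 0.9959 -0.0909 -0.    ] [0.5068 0.0307 0.1275]
rows [-0.2477 -0.6497  0.1191] [ 0.0006 -0.5813  0.    ] mm 211.64090901566763 deg 34.87674967181684
rows [-0.1867 -0.6496 -0.1061] [ 0.0006 -0.5813  0.    ] mm 205.24578198411953 deg 34.87674967181684
```

```bash
python3 -m inch '1 0.01 -0.02 -0.08 0 0 0; 1 0 -0.08 -0.15 0 -0.08 0; 1 -0.05 -0.17 -0.15 0 -0.18 0; 1 -0.1 -0.28 -0.12 0 -0.29 0; 1 -0.15 -0.4 -0.11 0 -0.4 0; 1 -0.187 -0.52 -0.106 0 -0.5 0; 1 -0.187 -0.61 -0.106 0 -0.56 0; 1 -0.187 -0.65 -0.106 0.0006 -0.581 0; 1 -0.187 -0.65 -0.106 0.0006 -0.581 0; 1 -0.187 -0.65 -0.106 0.0006 -0.581 0; 1 -0.187 -0.65 -0.106 0.0006 -0.581 0'
python3 chk.py 20 2>/dev/null
python3 - <<'E'
from h import *
Rf=tool(-.091,np.deg2rad(-19.71)); tip=np.array([.638,.0187,.15]); p=tip-Rf@TT; rows(p,Rf)
E
```

```text
t: 19.65
eef_pos: [0.5077, 0.0312, 0.1977]
ee_rot: [3.142, 0.343, 3.051]
force: [1.0, 0.4, -1.7]
width: 0.0162
scene 78 242 rod h,p [-0.083 -0.002] tube [-0.073  0.597] fitres 0.0007 tip off y,z mm -185.25 -317.19 pred c [0.5911 0.0236 0.2201] fit [-0.1846  0.0893  0.2201]
side 88 154 rod h,p [-0.093 -0.003] tube [-0.101  0.614] fitres 0.0008 tip off y,z mm -193.44 165.4 pred c [0.5911 0.0237 0.22  ] fit [0.6629 0.0156 0.22  ]
model tip s,y,z mm -56.88 -193.95 121.14 dir err 0.61 F [ 0.3   1.05 -0.97] t 19.75
rows [ 0.0806 -0.0023  0.2189] [-0.0001 -0.0008  0.0003] mm 69.98047980797544 deg 0.05356057528808264
```

View pics/side20.png

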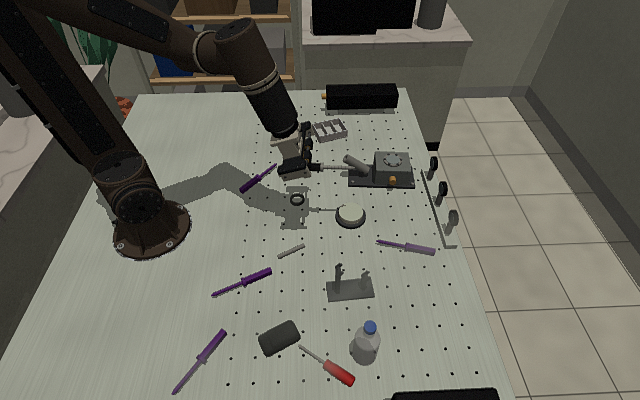

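The side view shows the gauge level (fit pitch -0.002 and -0.003 rad) with its tip at (350,168), which is high over the plate. Now I lower it to about 15 cm.

```bash
python3 -m inch '1 0.015 -0.0005 0.04 0 0 0; 1 0.035 -0.001 0.09 0 0 0; 1 0.055 -0.002 0.15 0 0 0; 1 0.07 -0.0023 0.19 0 0 0; 1 0.081 -0.0023 0.219 0 -0.0008 0; 1 0.081 -0.0023 0.219 0 -0.0008 0; 1 0.081 -0.0023 0.219 0 -0.0008 0; 1 0.081 -0.0023 0.219 0 -0.0008 0; 1 0.081 -0.0023 0.219 0 -0.0008 0; 1 0.081 -0.0023 0.219 0 -0.0008 0'
python3 - <<'E'
from h import *
s=arm.get_state(); Rn=R.from_euler('xyz',s['ee_rot']); t=Rn.apply(TT)+s['eef_pos']; print('model tip',t.round(4),'dir',Rn.apply(DT).round(4),s['qd'].round(3),s['width'])
for n in ['scene','side']:
    snap(n,n+'21'); W=cloud(load(n+'21')).reshape(-1,3)
    v=W-t; P=W[(np.linalg.norm(v[:,:2],axis=1)<.1)&(abs(v[:,2])<.02)&(v[:,0]>-.08)&(v[:,0]<.03)&(abs(v[:,1])<.03)]
    i=P[:,0].argmax(); q=P[P[:,0]>P[i,0]-.01]; r=P[P[:,0]<P[:,0].min()+.02]
    print(n,len(P),'tip pts',q.mean(0).round(4),'max x',P[i].round(4),'back',r.mean(0).round(4))
    for nm,c in dict(plate=[.638,.0187,.03]).items():
        K=W[(np.linalg.norm(W[:,:2]-c[:2],axis=1)<.06)&(abs(W[:,2]-.03)<.006)]; print('plate',((K.min(0)+K.max(0))/2).round(4))
E
```

```text
t: 20.75
eef_pos: [0.5064, 0.0302, 0.128]
ee_rot: [3.141, 0.345, 3.051]
force: [0.2, -0.8, -2.0]
width: 0.0157
model tip [0.6376 0.0182 0.1506] dir [ 0.9959 -0.0907  0.0012] [-0.001  0.001 -0.006  0.003  0.    -0.002] 0.015720523099275324
scene 74 tip pts [0.6324 0.02   0.1544] max x [0.638  0.02   0.1569] back [0.5679 0.0263 0.1551]
plate [0.6413 0.0211 0.0293]
side 90 tip pts [0.6316 0.0165 0.1525] max x [0.6375 0.0203 0.1504] back [0.5686 0.0209 0.1529]
plate [0.6396 0.018  0.0288]
```

View pics/scene21.png

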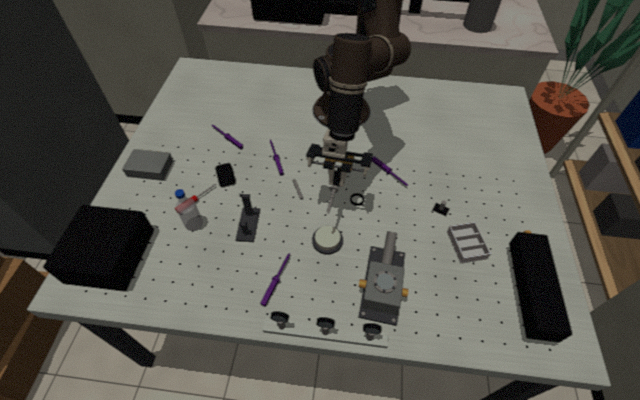

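View pics/side21.png

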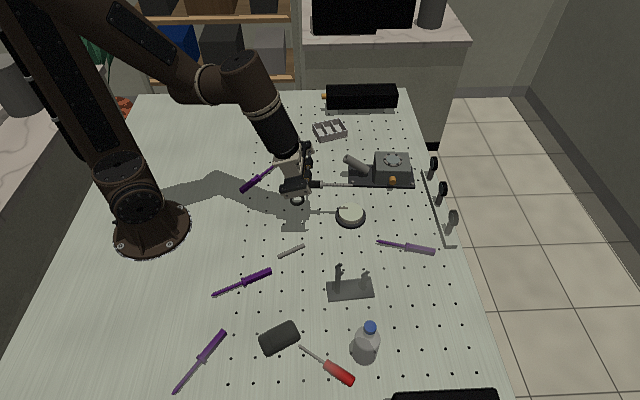

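Both views put the tip within about 4 mm of the plate centre and at about 15 cm height, with the gauge level and still, and the bystanders where they were. I'm handing the job in.

```bash
python3 -m inch '1 0 0 0 0 0 0; 1 0 0 0 0 0 0; 1 0 0 0 0 0 0; 1 0 0 0 0 0 0; 1 0 0 0 0 0 0'
python3 - <<'E'
from h import *
s=arm.get_state(); print(s['qd'].round(3),s['width']); print(arm.job_done())
E
```

```text
t: 21.35
eef_pos: [0.506, 0.0299, 0.1274]
ee_rot: [-3.141, 0.344, 3.051]
force: [0.3, -0.7, -1.2]
width: 0.0157
[ 0.     0.    -0.     0.001 -0.001  0.   ] 0.01569196526393643
the job is handed in; nothing more can be done
None
```

I lifted the gauge off its rest, slid it into the guide tube until the collar stopped on the mouth, drew it right out, and handed in at about 21 s. It was still gripped, level, with its tip over the reading plate.

- **Seating:** the collar met a hard stop. A last 3 mm of commanded push raised the axial force from about 18 N to about 31 N with only 0.2 mm more travel, and the angle error was about 0.01 rad. The side view of the seated collar was mostly hidden by the gripper, so this rests on the force, the TCP position and the scene camera.
- **Drawing out:** there was light rubbing of a few newtons on the way, and the tip ended about 63 mm clear of the mouth.
- **Final pose:** the tip was at about (0.638, 0.018, 0.151) m, with the plate centre at (0.638, 0.019) m. The scene and side cameras put it within 4 mm of the plate centre. The axis was within about 0.003 rad of level, the joints were still, and the opening was 15.7 mm.
- **Disagreements:** rod line fits from the scene and side depth images scattered by up to about 5 mm against the wrist-based estimate, so I used the wrist estimate for the insertion. One rod fit at the raised pose over the plate failed: the gauge was level, so its position came out meaningless. I ignored it and checked the tip directly.
- **Bystanders:** none looked moved in the last pictures, judged by eye only.

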